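# Slide a sample carrier under the leaf clip of its loading dock

### The job

Load the aluminium sample carrier into its dock with a fingertip: press firmly down on the carrier's grooved rubber thumb pad so that the sprung floor gives way, and while pressing push the carrier forward under the copper leaf clip until its nose is fully home against the end block. Let go so that the clip alone holds it down. Do not lift the carrier, do not push on the clip itself, and do not disturb the other things on the bench.

Things in the scene. Friction and masses are not known exactly. Their poses are not given: they have to be found in the camera images.
- dock: Black loading dock fixed on the bench, 182 x 78 mm. Origin on the bench under its centre; x axis = the horizontal direction in which the carrier is pushed; z up. Two rails (tops 28 mm above the bench) guide the carrier, 1.8 mm loose each side. The end block at +x (38 mm high, clamp bar and screws to 47 mm) is the stop; a 28 mm rear wall (inner face x = -85 mm) closes the other end.
- floor (a joint): Depth in m by which the sprung floor is pressed down: 0 = up (floor top 24 mm above the bench), 0.008 = bottomed (16 mm). It pushes up with about 5 N at the top and 14 N at the bottom (1.2 N per mm). It stays level.
- clip: Copper leaf clip with two 13 mm wide tines, screwed to the end block and reaching back over the floor. Origin at its root. The underside of its rolled front edge is 5 mm lower than the top of an unpressed carrier, whose nose then butts against it. Pressed down 5 mm or more the carrier passes; the clip then gives by up to 3 mm and clamps it with roughly 8 N.
- clip_mouth (a point): Point midway between the tines, under the clip's rolled front edge (4 mm thick, from 41 to 45 mm along x from the dock's origin); its underside is 31 mm above the bench.
- stop_face (a point): Point on the face of the end block that the carrier's nose must reach: 69 mm along x from the dock's origin, on its centre line, 30 mm above the bench.
- carrier: Loose aluminium carrier, 96 mm long (x) x 54 wide (y) x 12 thick, 0.1 to 0.2 kg, origin at the centre of its underside, x to its nose (along the dock's x). It starts on the raised floor, top 36 mm above the bench, nose 9 to 25 mm short of the clip. A red thumb stop (8 long, 50 wide, 6.5 mm high, rear face at x = -12 mm) stands on it. Home, its origin is at x = +21 mm in the dock frame.
- pad (a point): Middle of the flat dark grooved rubber thumb pad on the carrier's top: 30 mm behind the carrier's origin, 18 mm behind the rear face of the thumb stop, 12 mm above the underside. The pad runs from the thumb stop to the carrier's rear end (x = -48 mm).
- nose (a point): Middle of the carrier's front end face, 48 mm ahead of its origin, 6 mm above its underside.
- objective: Bystander: white microscope objective, 25 mm across, 42 mm tall, standing to the left of the dock. Origin at the centre of its foot.
- eyepiece: Bystander: black eyepiece, 51 mm across, 62 mm tall, standing. Origin at the centre of its foot.
- ring: Bystander: black adapter ring, 43 mm across, 14 mm high. Origin at the centre of its underside.
- torch: Bystander: black pen torch, 109 mm long, 22 mm thick, lying. Origin under its middle.
- cream_box: Bystander: cream round sample box, 45 mm across, 14 mm high. Origin under its middle.

How it is judged:
By the outcome, as a careful person would: the job done as asked, in the order asked, and still so for the second after the job is handed in, with the robot touching nothing.
It also fails if it takes over 35 s, if anything falls off the work surface, if the arm or the gripper's body presses on something with over 40 N, if the wrist force passes 120 N, or if a joint passes its speed limit or range.

### The arm

A 7-joint arm with a two-finger parallel gripper is mounted at the origin on the work surface; the furniture and walls round the work are solid. World frame = base frame: x ahead of the robot, y to its left, z up, the work surface at z = 0. Lengths are in m, angles in rad, forces in N, time in s.
With the tool pointing down it reaches from about 0.4 to 0.875 m from the base axis. Payload 4.4 kg.
Tool frame: the origin (TCP) lies midway between the tips of the shut fingers; the grasp point (between the pads) lies 19 mm behind it; z points along the fingers, y is the line along which they close (so a half turn about z gives the same grasp; the last joint's range is limited). The gripper opens to 85 mm and grips with 20 to 120 N. Pads are 22 mm wide; open, the fingers measure 114 mm over their backs; the gripper's body (76 mm by 85 mm) begins 54 mm behind the grasp point. The pads swing forward as they close: fully open they stand 13 mm farther back than shut.
Start: joints at [1.19, 0.628, 0.038, 1.517, -0.027, 0.996, -0.02], TCP at [0.201, -0.618, 0.231] pointing down, gripper open.
Joint ranges: [-3.06, 3.06], [-0.37, 2.12], [-1.25, 1.32], [0.18, 2.47], [-1.1, 4.24], [0.23, 1.98], [-2.94, 2.94]. Speed limits (rad/s): [2.57, 2.57, 3.14, 3.14, 3.14, 3.14, 3.14].

### API

Orientations are given as a unit quaternion [w, x, y, z].
In Python, from station import robot, camera gives the robot as it stands. The module is installed in compiled form; this text tells all that it offers.
- The arm moves only by the shell command python3 -m jog 'ROWS' [FORCE]. ROWS is JSON, a list of rows, each an object of numbers: "fingers": the gripper's target within -1 to 1 (shut at 1, half-way at 0, fully open at -1); "tx", "ty", "tz": the shift along the world's x, y, z in m; "twist": the turn about the world's z in rad. In form: [{"fingers": .., "tx": .., "ty": .., "tz": .., "twist": ..}, ...]. A call has exactly 5 rows; each row is the pose to reach, as a shift and turn from the pose commanded when the call began; what a row does not reach only later rows make up. A row lasts 1/12 s, in which the tool goes at most 41.7 mm and 7.16 degrees, less where a joint would pass 70% of its speed; a pose out of reach is approached as far as the arm can. A call with a gripper value outside its range is refused whole. The fingers move at their own pace and stop on an object; FORCE is the grip in N (left out, the last holds). Time passes only in rows, so rows that repeat a pose let the fingers close, or fill a call up. It gives the time, the measured TCP pose, the force, the opening and the grip force at its end, in the units of the state.
- robot.get_state(): the state, without advancing time (a new reading comes with each control period).
- camera(name): name is "scene" or "top" or "wrist"; returns a dict with "image" (480x640x3 uint8, red, green, blue), "z_map" (480x640 float32, m along the optical axis (not along the pixel's ray), 0 where there is no reading), "camera_matrix" (3x3 intrinsics, pixels), "world_to_cam" (4x4, takes a point from world to camera coordinates); the wrist camera has in their place "tool_from_camera" (4x4, takes a point from camera to tool coordinates, whose origin is the TCP and whose axes are the flange's). Camera axes: x right, y down, z forward; pixel columns grow to the right and rows downward; lengths in m; the calibration is good to about 2 mm. A picture is of the moment at which its call begins: read the wrist's pose just before it.
- robot.finish_job(): hands the job in; it is judged then, once.
The state is a dict: "t": time; "joint_positions": joint angles; "qd": joint speeds; "joint_efforts": joint torques, N m; "position": TCP position; "ee_rot": TCP orientation; "contact_force": force on the tool from outside, world axes, zero at the start; "wrist_torque": the same for the moment, N m; "finger_gap": opening from 0.0 (shut) to 1.0 (fully open); "finger_force": force on a finger pad.
Only numpy, scipy, OpenCV 4.12 (cv2) and the standard library are available. Lean on these libraries where they do the work, as an engineer would, in place of code of your own. Each camera call takes 0.05 s, during which the arm holds its last target. There are 200 camera calls.

## Working session

There is one attempt and no reset: what is moved stays moved. The work goes in short steps, Python scripts to look and compute and a shell command to move; the robot and the scene stay as the last step left them, time stands still between calls to the robot, and variables do not carry over. Pictures are saved under pics/ and viewed, at most 10 in all, crops included, and the job is handed in when it is done.

```bash
mkdir -p pics
python3 - <<'E'
from station import robot,camera
import cv2,numpy as np
s=robot.get_state();print({k:np.round(v,3).tolist() for k,v in s.items()})
for n in("scene","top"):
    c=camera(n);cv2.imwrite(f"pics/{n}0.png",c["image"][:,:,::-1]);np.savez(f"{n}0.npz",**c)
    print(n,c["camera_matrix"].round(1).tolist(),c["world_to_cam"].round(3).tolist())
E
```

```text
{'t': 0.0, 'joint_positions': [1.19, 0.629, 0.038, 1.518, -0.027, 0.996, -0.02], 'qd': [-0.0, 0.0, -0.0, 0.0, -0.002, -0.0, 0.001], 'joint_efforts': [0.002, -56.34, 1.227, -19.344, 0.011, 0.011, 0.0], 'position': [0.201, -0.617, 0.23], 'ee_rot': [-0.001, 0.988, 0.157, -0.0], 'contact_force': [0.027, -0.288, -0.034], 'wrist_torque': [-0.012, -0.038, -0.051], 'finger_force': 0.0, 'finger_gap': 1.004}
scene [[481.6, 0.0, 317.1], [0.0, 481.6, 246.1], [0.0, 0.0, 1.0]] [[0.801, -0.598, 0.013, -0.351], [-0.417, -0.574, -0.705, 0.253], [0.429, 0.559, -0.709, 0.677], [0.0, 0.0, 0.0, 1.0]]
top [[476.4, 0.0, 314.2], [0.0, 476.4, 236.1], [0.0, 0.0, 1.0]] [[0.03, -0.999, 0.023, 0.015], [-0.996, -0.031, -0.084, 0.434], [0.084, -0.021, -0.996, 1.029], [0.0, 0.0, 0.0, 1.0]]
```

View pics/top0.png

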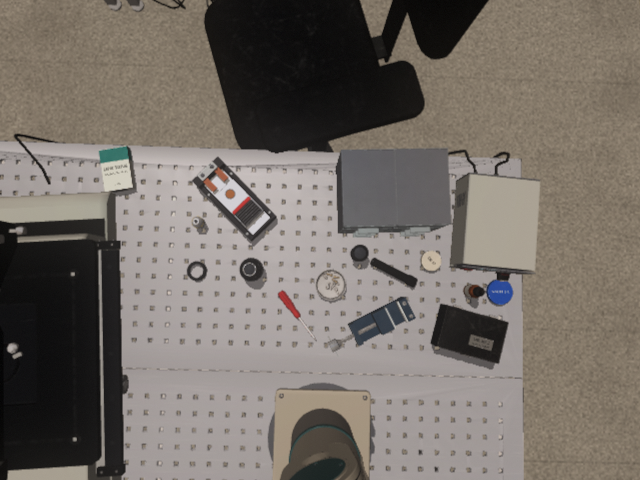

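View pics/scene0.png

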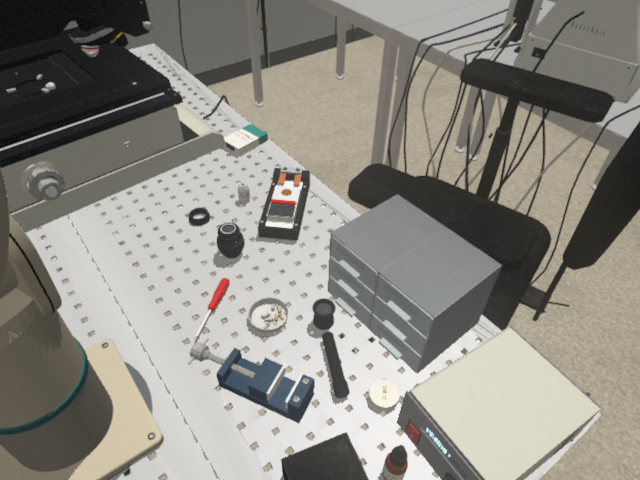

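The top view shows the dock at about (235,198), with its clip end to the upper left at (208,172), the carrier in white with a red stop at about (238,205), and the dark pad at about (253,220). The scene view shows the same dock at (287,203), with the tall grey cabinet between it and the arm.

```bash
cat > h.py <<'E'
import numpy as np,cv2
def ray(uv,c,z):
    K,T=c["camera_matrix"],c["world_to_cam"];uv=np.atleast_2d(uv).astype(float)
    d=np.c_[uv,np.ones(len(uv))]@np.linalg.inv(K).T@T[:3,:3]
    o=-T[:3,:3].T@T[:3,3]
    return o+d*((z-o[2])/d[:,2])[:,None]
def cloud(c):
    v,u=np.mgrid[:480,:640];Z=c["z_map"];p=np.stack([u,v,np.ones_like(u)],-1)*Z[...,None]
    p=p@np.linalg.inv(c["camera_matrix"]).T;T=c["world_to_cam"]
    return (p-T[:3,3])@T[:3,:3]
E
python3 - <<'E'
from h import *
for n,(a,b,x0,x1) in dict(top=(150,250,185,285),scene=(160,245,250,320)).items():
    c=np.load(n+"0.npz");im=c["image"];hsv=cv2.cvtColor(im,cv2.COLOR_RGB2HSV);P=cloud(c)
    roi=np.zeros((480,640),bool);roi[a:b,x0:x1]=1
    red=roi&((hsv[...,0]<6)|(hsv[...,0]>174))&(hsv[...,1]>150)&(hsv[...,2]>80)
    cop=roi&(hsv[...,0]>=6)&(hsv[...,0]<16)&(hsv[...,1]>110)&(hsv[...,2]>80)
    for nm,m,z in(("red",red,.0425),("cop",cop,.036)):
        k,l,st,ce=cv2.connectedComponentsWithStats(m.astype(np.uint8))
        for i in range(1,k):
            if st[i,4]>8: print(n,nm,st[i].tolist(),ce[i].round(1),ray(ce[i],c,z).round(4))
    # dock body: points higher than 15mm
    m=roi&(P[...,2]>.015)&(P[...,2]<.06)
    k,l,st,ce=cv2.connectedComponentsWithStats(m.astype(np.uint8));i=1+st[1:,4].argmax();q=P[l==i]
    r=cv2.minAreaRect(q[:,:2].astype(np.float32));print(n,"dock",st[i].tolist(),r,np.median(q[:,2]))
    if n=="top":
        for nm,(u,v) in dict(cab=(395,190),box=(495,225)).items(): print(nm,P[v,u].round(3))
        for nm,(u,v) in dict(obj=(199,225),ring=(197,271),eye=(251,270),torch=(394,273),cream=(430,261)).items(): print(nm,P[v,u].round(3))
        cv2.imwrite("pics/crop.png",cv2.resize(im[145:255,180:290,::-1],(600,600),interpolation=cv2.INTER_CUBIC))
E
```

```text
top red [233, 197, 17, 17, 63] [241.1 205.4] [[0.4925 0.1877 0.0425]]
top cop [215, 167, 12, 14, 80] [220.5 173.8] [[0.5612 0.2362 0.036 ]]
top cop [203, 178, 13, 13, 78] [209.2 184. ] [[0.5378 0.2595 0.036 ]]
top cop [226, 190, 8, 8, 52] [229.5 193.5] [[0.5185 0.2148 0.036 ]]
top dock [192, 157, 84, 84, 2928] ((0.5083415508270264, 0.20505565404891968), (0.18219579756259918, 0.07724461704492569), 46.357112884521484) 0.03394602231489651
cab [ 0.517 -0.124  0.147]
box [ 0.461 -0.341  0.096]
obj [0.448 0.277 0.038]
ring [ 0.349  0.284 -0.   ]
eye [0.354 0.159 0.059]
torch [ 0.358 -0.148  0.022]
cream [ 0.386 -0.23   0.012]
scene red [271, 200, 24, 4, 55] [283.1 201.3] [[0.4912 0.1869 0.0425]]
scene cop [278, 173, 8, 11, 67] [281.6 177.8] [[0.5363 0.2601 0.036 ]]
scene cop [294, 174, 8, 11, 65] [296.9 179. ] [[0.5605 0.2377 0.036 ]]
scene cop [282, 190, 9, 5, 35] [286.  191.8] [[0.5173 0.2152 0.036 ]]
scene dock [258, 167, 52, 69, 2529] ((0.5086823105812073, 0.20543858408927917), (0.18692290782928467, 0.07796391099691391), 46.277442932128906) 0.03157740282704919
```

View pics/crop.png

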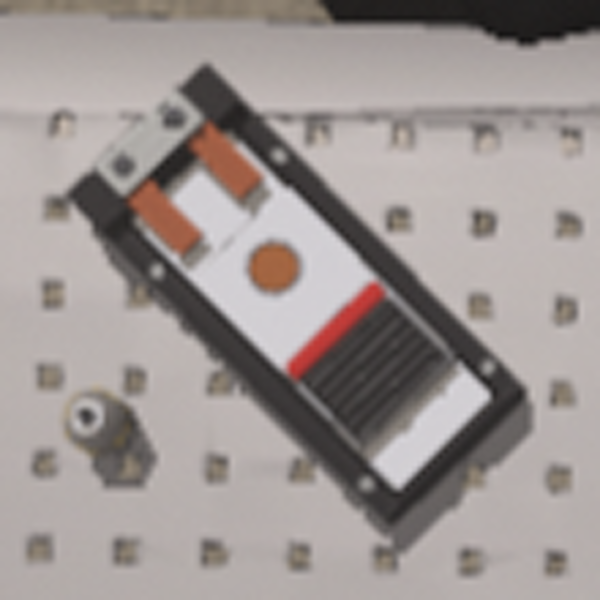

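The crop shows the end block and the two copper tines at upper left, the red stop at (337,330) and the grooved pad behind it at (380,365). Push direction is +46.4°. The pad sits at about (0.4765, 0.1716), with 37 mm of travel to home. I'll shut the fingers, turn the tool to line up with the dock and move over.

```bash
python3 -m jog '[{"fingers":1,"tx":0.02,"ty":0.036,"tz":0.005,"twist":0.1},{"fingers":1,"tx":0.04,"ty":0.072,"tz":0.01,"twist":0.2},{"fingers":1,"tx":0.06,"ty":0.108,"tz":0.01,"twist":0.3},{"fingers":1,"tx":0.08,"ty":0.144,"tz":0.01,"twist":0.4},{"fingers":1,"tx":0.1,"ty":0.18,"tz":0.01,"twist":0.495}]' 40
python3 -m jog '[{"fingers":1,"tx":0.02,"ty":0.036,"tz":0,"twist":0},{"fingers":1,"tx":0.04,"ty":0.072,"tz":0,"twist":0},{"fingers":1,"tx":0.06,"ty":0.108,"tz":0,"twist":0},{"fingers":1,"tx":0.08,"ty":0.144,"tz":0,"twist":0},{"fingers":1,"tx":0.1,"ty":0.18,"tz":0,"twist":0}]'
python3 -m jog '[{"fingers":1,"tx":0.007,"ty":0.04,"tz":0,"twist":0},{"fingers":1,"tx":0.014,"ty":0.08,"tz":0,"twist":0},{"fingers":1,"tx":0.021,"ty":0.12,"tz":0,"twist":0},{"fingers":1,"tx":0.028,"ty":0.16,"tz":0,"twist":0},{"fingers":1,"tx":0.035,"ty":0.2,"tz":0,"twist":0}]'
python3 -m jog '[{"fingers":1,"tx":0.007,"ty":0.04,"tz":0,"twist":0},{"fingers":1,"tx":0.014,"ty":0.08,"tz":0,"twist":0},{"fingers":1,"tx":0.021,"ty":0.12,"tz":0,"twist":0},{"fingers":1,"tx":0.028,"ty":0.16,"tz":0,"twist":0},{"fingers":1,"tx":0.035,"ty":0.2,"tz":0,"twist":0}]'
```

```text
t: 0.52
position: [0.3017, -0.4361, 0.2411]
ee_rot: [-0.0, 0.918, 0.396, -0.0]
contact_force: [1.0, 0.1, 0.7]
finger_gap: 0.301
finger_force: 0.0
t: 0.93
position: [0.4016, -0.2562, 0.2412]
ee_rot: [-0.0, 0.919, 0.394, -0.0]
contact_force: [1.0, -0.3, -0.1]
finger_gap: -0.002
finger_force: 0.0
t: 1.35
position: [0.436, -0.0562, 0.2413]
ee_rot: [-0.0, 0.919, 0.394, -0.0]
contact_force: [-0.1, 0.3, -0.6]
finger_gap: -0.001
finger_force: 0.0
t: 1.77
position: [0.471, 0.1438, 0.2412]
ee_rot: [0.0, 0.919, 0.394, -0.0]
contact_force: [0.2, -0.3, -0.4]
finger_gap: 0.006
finger_force: 0.0
```

```bash
python3 -m jog '[{"fingers":1,"tx":0.0055,"ty":0.028,"tz":-0.02,"twist":0},{"fingers":1,"tx":0.0055,"ty":0.028,"tz":-0.055,"twist":0},{"fingers":1,"tx":0.0055,"ty":0.028,"tz":-0.09,"twist":0},{"fingers":1,"tx":0.0055,"ty":0.028,"tz":-0.11,"twist":0},{"fingers":1,"tx":0.0055,"ty":0.028,"tz":-0.11,"twist":0}]'
python3 - <<'E'
from h import *
from station import robot,camera
from scipy.spatial.transform import Rotation as R
s=robot.get_state();c=camera("wrist");cv2.imwrite("pics/w1.png",c["image"][:,:,::-1])
T=np.eye(4);T[:3,:3]=R.from_quat(s["ee_rot"],scalar_first=True).as_matrix();T[:3,3]=s["position"]
c["world_to_cam"]=np.linalg.inv(T@c["tool_from_camera"]);np.savez("w1.npz",**c)
print(s["position"],T[:3,:3].round(3).tolist(),c["tool_from_camera"].round(3).tolist())
hsv=cv2.cvtColor(c["image"],cv2.COLOR_RGB2HSV)
red=((hsv[...,0]<6)|(hsv[...,0]>174))&(hsv[...,1]>150)&(hsv[...,2]>80)
k,l,st,ce=cv2.connectedComponentsWithStats(red.astype(np.uint8))
for i in range(1,k):
    if st[i,4]>100:
        v,u=np.nonzero(l==i);r=cv2.minAreaRect(ray(np.c_[u,v],c,.0425)[:,:2].astype(np.float32));print(st[i],ce[i],ray(ce[i],c,.0425),r)
E
```

```text
t: 2.18
position: [0.4735, 0.1688, 0.1273]
ee_rot: [-0.0, 0.919, 0.394, -0.005]
contact_force: [0.4, -0.3, 0.3]
finger_gap: 0.005
finger_force: 0.0
[0.47348995 0.16882554 0.12728968] [[0.689, 0.725, -0.008], [0.725, -0.689, -0.003], [-0.008, -0.004, -1.0]] [[-0.0, -0.954, -0.298, 0.076], [1.0, -0.0, -0.0, 0.0], [0.0, -0.298, 0.954, -0.143], [0.0, 0.0, 0.0, 1.0]]
[ 287  195   83   14 1150] [328.18869565 201.49826087] [[0.49464615 0.18857078 0.0425    ]] ((0.4945544898509979, 0.18863056600093842), (0.00781579315662384, 0.04865667223930359), 46.47795104980469)
```

View pics/w1.png

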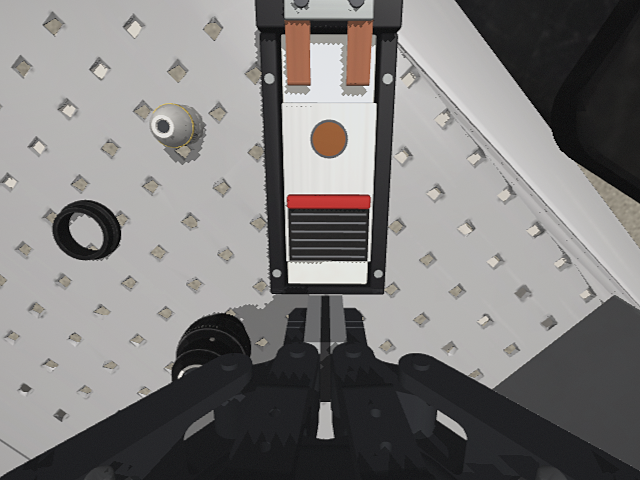

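The wrist view shows the fingers lined up with the dock axis, the red stop at (328,201), the pad at (328,234) and the nose edge at row 103, short of the tines. I'll go down and press.

```bash
python3 -m jog '[{"fingers":1,"tx":0,"ty":0,"tz":-0.02,"twist":0},{"fingers":1,"tx":0,"ty":0,"tz":-0.05,"twist":0},{"fingers":1,"tx":0,"ty":0,"tz":-0.08,"twist":0},{"fingers":1,"tx":0,"ty":0,"tz":-0.089,"twist":0},{"fingers":1,"tx":0,"ty":0,"tz":-0.089,"twist":0}]'
python3 -m jog '[{"fingers":1,"tx":0,"ty":0,"tz":-0.002,"twist":0},{"fingers":1,"tx":0,"ty":0,"tz":-0.004,"twist":0},{"fingers":1,"tx":0,"ty":0,"tz":-0.006,"twist":0},{"fingers":1,"tx":0,"ty":0,"tz":-0.008,"twist":0},{"fingers":1,"tx":0,"ty":0,"tz":-0.008,"twist":0}]'
```

```text
t: 2.65
position: [0.4763, 0.1696, 0.0417]
ee_rot: [0.0, 0.919, 0.394, -0.001]
contact_force: [-0.2, 0.4, -0.5]
finger_gap: -0.003
finger_force: 0.0
t: 3.07
position: [0.4778, 0.1703, 0.0351]
ee_rot: [0.0, 0.919, 0.394, 0.001]
contact_force: [1.1, 0.3, 3.4]
finger_gap: -0.002
finger_force: 1.7
```

```bash
python3 -m jog '[{"fingers":1,"tx":0,"ty":0,"tz":-0.002,"twist":0},{"fingers":1,"tx":0,"ty":0,"tz":-0.004,"twist":0},{"fingers":1,"tx":0,"ty":0,"tz":-0.006,"twist":0},{"fingers":1,"tx":0,"ty":0,"tz":-0.006,"twist":0},{"fingers":1,"tx":0,"ty":0,"tz":-0.006,"twist":0}]'
```

```text
t: 3.48
position: [0.4778, 0.1703, 0.0293]
ee_rot: [0.0, 0.919, 0.394, 0.001]
contact_force: [-0.2, 0.1, 10.7]
finger_gap: 0.002
finger_force: 5.1
```

```bash
python3 -m jog '[{"fingers":1,"tx":0,"ty":0,"tz":-0.0015,"twist":0},{"fingers":1,"tx":0.0015,"ty":0.0016,"tz":-0.0015,"twist":0},{"fingers":1,"tx":0.0035,"ty":0.0037,"tz":-0.0015,"twist":0},{"fingers":1,"tx":0.0055,"ty":0.0058,"tz":-0.0015,"twist":0},{"fingers":1,"tx":0.0069,"ty":0.0073,"tz":-0.0015,"twist":0}]'
python3 - <<'E'
from station import robot
s=robot.get_state();print(s["t"],s["position"],s["contact_force"],s["wrist_torque"])
E
```

```text
t: 3.9
position: [0.4832, 0.176, 0.028]
ee_rot: [0.001, 0.919, 0.394, -0.001]
contact_force: [-3.2, -3.9, 15.3]
finger_gap: 0.002
finger_force: 7.7
3.9 [0.48316498 0.17596305 0.02796722] [-3.23298794 -3.90953141 15.34002049] [-0.74351574  0.70025764  0.00317398]
```

```bash
python3 -m jog '[{"fingers":1,"tx":0.0021,"ty":0.0022,"tz":0,"twist":0},{"fingers":1,"tx":0.0042,"ty":0.0044,"tz":0,"twist":0},{"fingers":1,"tx":0.0063,"ty":0.0066,"tz":0,"twist":0},{"fingers":1,"tx":0.0083,"ty":0.0087,"tz":0,"twist":0},{"fingers":1,"tx":0.0103,"ty":0.0109,"tz":0,"twist":0}]'
python3 - <<'E'
from h import *
from station import robot,camera
from scipy.spatial.transform import Rotation as R
s=robot.get_state();c=camera("wrist");cv2.imwrite("pics/w2.png",c["image"][:,:,::-1])
T=np.eye(4);T[:3,:3]=R.from_quat(s["ee_rot"],scalar_first=True).as_matrix();T[:3,3]=s["position"]
c["world_to_cam"]=np.linalg.inv(T@c["tool_from_camera"])
hsv=cv2.cvtColor(c["image"],cv2.COLOR_RGB2HSV)
red=((hsv[...,0]<6)|(hsv[...,0]>174))&(hsv[...,1]>150)&(hsv[...,2]>80)
k,l,st,ce=cv2.connectedComponentsWithStats(red.astype(np.uint8));i=1+st[1:,4].argmax()
print(st[i],ray(ce[i],c,.0345),s["position"])
E
```

```text
t: 4.32
position: [0.4934, 0.1867, 0.028]
ee_rot: [0.001, 0.919, 0.394, -0.001]
contact_force: [-3.3, -4.3, 15.7]
finger_gap: -0.002
finger_force: 7.6
[ 258  251  132   22 2881] [[0.5107776  0.20541137 0.0345    ]] [0.49344877 0.18672403 0.02803729]
```

View pics/w2.png

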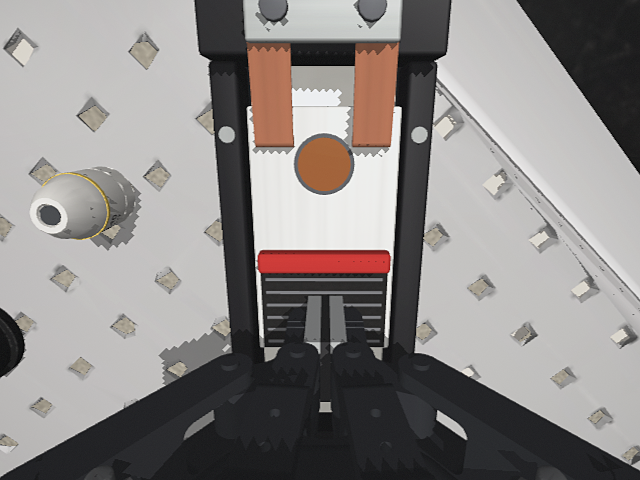

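The carrier is moving with the fingertip. Its nose edge, at row 107, is now under the tines (front edge at row 147), and about 12–15 mm remain.

```bash
python3 -m jog '[{"fingers":1,"tx":0.0015,"ty":0.0016,"tz":0,"twist":0},{"fingers":1,"tx":0.003,"ty":0.0032,"tz":0,"twist":0},{"fingers":1,"tx":0.0045,"ty":0.0047,"tz":0,"twist":0},{"fingers":1,"tx":0.006,"ty":0.0063,"tz":0,"twist":0},{"fingers":1,"tx":0.0075,"ty":0.0079,"tz":0,"twist":0}]'
python3 -m jog '[{"fingers":1,"tx":0.0004,"ty":0.0004,"tz":0,"twist":0},{"fingers":1,"tx":0.0008,"ty":0.0008,"tz":0,"twist":0},{"fingers":1,"tx":0.0012,"ty":0.0012,"tz":0,"twist":0},{"fingers":1,"tx":0.0016,"ty":0.0016,"tz":0,"twist":0},{"fingers":1,"tx":0.002,"ty":0.002,"tz":0,"twist":0}]'
```

```text
t: 4.78
position: [0.501, 0.1947, 0.028]
ee_rot: [0.001, 0.919, 0.394, -0.001]
contact_force: [-3.3, -3.3, 14.4]
finger_gap: -0.001
finger_force: 7.4
t: 5.2
position: [0.5029, 0.1967, 0.028]
ee_rot: [0.001, 0.919, 0.394, -0.001]
contact_force: [-3.2, -3.3, 14.5]
finger_gap: 0.003
finger_force: 7.4
```

```bash
python3 -m jog '[{"fingers":1,"tx":0.0004,"ty":0.0004,"tz":0,"twist":0},{"fingers":1,"tx":0.0008,"ty":0.0008,"tz":0,"twist":0},{"fingers":1,"tx":0.0012,"ty":0.0012,"tz":0,"twist":0},{"fingers":1,"tx":0.0016,"ty":0.0016,"tz":0,"twist":0},{"fingers":1,"tx":0.002,"ty":0.002,"tz":0,"twist":0}]'
```

```text
t: 5.62
position: [0.5034, 0.1972, 0.028]
ee_rot: [0.001, 0.919, 0.393, -0.003]
contact_force: [-6.7, -5.5, 19.6]
finger_gap: -0.0
finger_force: 9.7
```

```bash
python3 -m jog '[{"fingers":1,"tx":0.0005,"ty":0.0005,"tz":0,"twist":0},{"fingers":1,"tx":0.001,"ty":0.001,"tz":0,"twist":0},{"fingers":1,"tx":0.001,"ty":0.001,"tz":0,"twist":0},{"fingers":1,"tx":0.001,"ty":0.001,"tz":0,"twist":0},{"fingers":1,"tx":0.001,"ty":0.001,"tz":0,"twist":0}]'
python3 - <<'E'
from station import camera
import cv2
cv2.imwrite("pics/w3.png",camera("wrist")["image"][:,:,::-1])
E
```

```text
t: 6.03
position: [0.5035, 0.1972, 0.028]
ee_rot: [0.002, 0.919, 0.393, -0.004]
contact_force: [-6.9, -7.8, 20.6]
finger_gap: -0.0
finger_force: 10.4
```

View pics/w3.png

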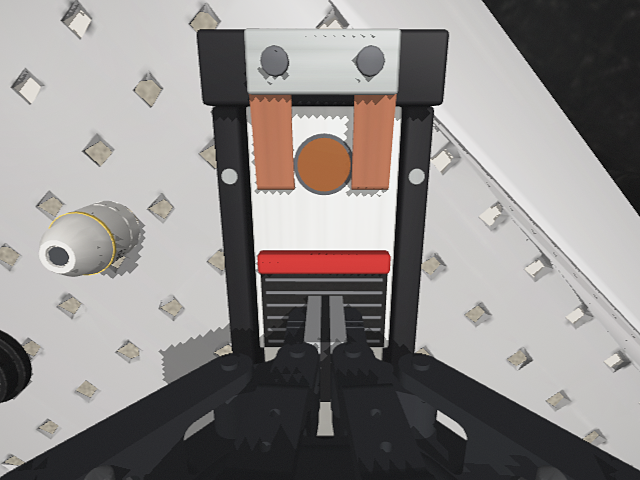

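The carrier is home: no gap shows between its nose and the end block at row 107, and the pushing force has gone up without any more movement. I'll let go straight up.

```bash
python3 -m jog '[{"fingers":1,"tx":0,"ty":0,"tz":0.003,"twist":0},{"fingers":1,"tx":0,"ty":0,"tz":0.006,"twist":0},{"fingers":1,"tx":0,"ty":0,"tz":0.01,"twist":0},{"fingers":1,"tx":0,"ty":0,"tz":0.02,"twist":0},{"fingers":1,"tx":0,"ty":0,"tz":0.04,"twist":0}]'
python3 -m jog '[{"fingers":1,"tx":-0.01,"ty":-0.01,"tz":0.03,"twist":0},{"fingers":1,"tx":-0.02,"ty":-0.02,"tz":0.06,"twist":0},{"fingers":1,"tx":-0.03,"ty":-0.03,"tz":0.08,"twist":0},{"fingers":1,"tx":-0.03,"ty":-0.03,"tz":0.08,"twist":0},{"fingers":1,"tx":-0.03,"ty":-0.03,"tz":0.08,"twist":0}]'
python3 - <<'E'
from h import *
from station import robot,camera
from scipy.spatial.transform import Rotation as R
s=robot.get_state();c=camera("wrist");cv2.imwrite("pics/w4.png",c["image"][:,:,::-1])
T=np.eye(4);T[:3,:3]=R.from_quat(s["ee_rot"],scalar_first=True).as_matrix();T[:3,3]=s["position"]
c["world_to_cam"]=np.linalg.inv(T@c["tool_from_camera"])
hsv=cv2.cvtColor(c["image"],cv2.COLOR_RGB2HSV)
red=((hsv[...,0]<6)|(hsv[...,0]>174))&(hsv[...,1]>150)&(hsv[...,2]>80)
k,l,st,ce=cv2.connectedComponentsWithStats(red.astype(np.uint8));i=1+st[1:,4].argmax()
print(st[i],ray(ce[i],c,.0385),s["contact_force"])
E
```

```text
t: 6.5
position: [0.5051, 0.2007, 0.0659]
ee_rot: [-0.0, 0.919, 0.394, -0.002]
contact_force: [0.4, 0.2, 0.2]
finger_gap: -0.001
finger_force: 0.0
t: 6.92
position: [0.4772, 0.1711, 0.1483]
ee_rot: [0.0, 0.919, 0.394, 0.002]
contact_force: [0.3, -0.1, 0.0]
finger_gap: 0.001
finger_force: 0.0
[ 287  138   78   13 1004] [[0.52000486 0.21515419 0.0385    ]] [ 0.31943456 -0.05776872  0.04980842]
```

View pics/w4.png

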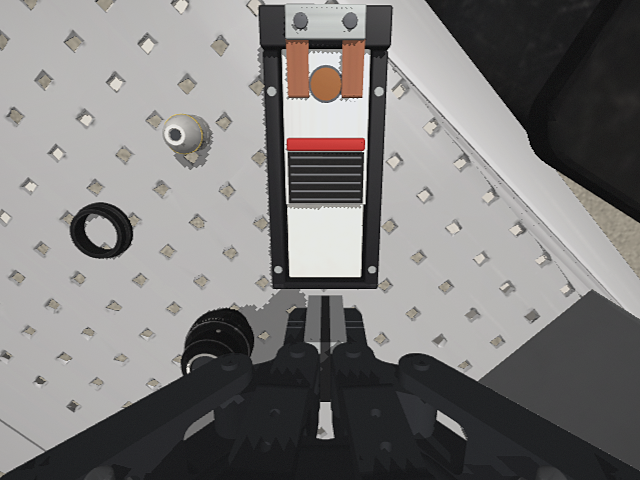

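The stop has moved 37 mm. It's now at (325,144), the nose is tight under the clip, and the carrier stayed there after release. The objective, ring and eyepiece are undisturbed. Handing in.

```bash
python3 -c "
from station import robot
print(robot.finish_job())"
```

```text
the job is handed in; nothing more can be done
None
```

The carrier is loaded and the job handed in at about 7 s: I pressed it down 8 mm, pushed it 37 mm under the clip until it stopped at the end block, then let go, and a look afterwards showed it still home.

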